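# Inch the proof press from its bench controls

## Task

Run the proof press at a crawl from the control boxes on the bench, pressing with closed fingertips: first switch the rocker over by pushing its raised far end fully down, then push the slim round guard plunger fully in, where it stays, and then press the long bar key fully down and keep it held: the program finishes while the fingers still hold the bar down. Keep to this order, do not press the wide mushroom-headed stop, and do not lift or push aside any of the printing things standing about.

Things in the scene. Friction and masses are not known exactly. Their poses are not given: they have to be found in the camera images.
- rocker_raised_end (a point): Where to press the rocker: on top of its raised far end, 28 mm from the pivot. Flat grey paddle 76 mm long (point's x, pointing away from the robot within 0.4 rad), 40 wide, 10 thick, between two low black cheeks (tops 49 mm above the bench) on a fixed grey box 110 x 64, 40 mm high. The point is 63 mm above the bench at the start, rides on the paddle, and is 9 to 10 mm lower when fully over
- rocker (a joint): Rocker angle in rad: 0 = off, far end raised; 0.34 = fully over, far end down and near end raised. About 3 N on the point turns it; stiff, it stays where it is left, and has a firm stop at either end
- plunger_top (a point): Centre of the flat top of the guard plunger: an upright bare steel pin 32 mm across, on a grey box 84 x 84 mm and 40 mm high fixed to the bench, with a dark collar 54 mm across and 4 mm high round it. The top is 64 mm above the bench when out and 54 mm when in. z up
- plunger (a joint): Depth of the plunger in m: 0 = out, 0.010 = fully in (firm stop). It takes about 4 N to move and stays where it is left
- bar_top (a point): Centre of the flat top of the bar key: grey plastic, 98 mm long (along the point's y) by 36 mm wide (x), on a grey box 124 x 62 mm and 40 mm high fixed to the bench. The top is 62 mm above the bench when up. z up
- bar (a joint): Depth of the bar key in m: 0 = up, 0.010 = fully down (firm stop). Spring: 3 N to start it, 8 N at the bottom; it springs back up when let go
- stop_top (a point): Top centre of the stop button, which must not be pressed: a domed mushroom head 62 mm across, 76 mm above the bench, on a grey box 84 x 84 mm and 40 mm high fixed to the bench. z up
- stop (a joint): Depth of the stop button in m: 0 = up, 0.007 = fully down; 3 to 7 N spring
- slug_a_center (a point): Bystander: centre of a large metal type block 26 x 50 mm, 24 mm high, loose
- slug_b_center (a point): Bystander: centre of a smaller metal type block 22 x 34 mm, 24 mm high, loose
- wood_type_center (a point): Bystander: centre of a wooden type block 36 x 44 mm, 23 mm high, loose
- ink_tin_center (a point): Bystander: centre of a round ink tin 68 mm across, 50 mm high, loose
- stick_center (a point): Bystander: a steel composing stick lying flat, 200 mm long (y) by 50 mm wide, up to 23 mm high; the point is over the middle of its base, 8 mm above its underside; loose
- brayer_center (a point): Bystander: a hand ink roller lying down; the point is the centre of its rubber roll, 36 mm across and 90 mm long (y), the handle reaches 125 mm from there along -x; loose
Mind the look-alikes: they are no part of the job. Leave any brown, orange or pink look-alike of the part that bears bar_top alone.

How it is judged:
On the way, in this order (a step that is already met when the one before it is completed fails the run):
1. the rocker is switched fully over while plunger and bar are still up (value of joint rocker above 0.29 rad and value of joint plunger below 0.004 m and value of joint bar below 0.003 m), for 0.2 s.
2. the guard plunger is pushed fully in, the bar still up (value of joint rocker above 0.29 rad and value of joint plunger above 0.008 m and value of joint bar below 0.003 m), for 0.2 s.
3. the bar is held down by the fingers (value of joint rocker above 0.29 rad and value of joint plunger above 0.008 m and value of joint bar above 0.007 m and contact force between the fingers and bar above 2 N), for 0.5 s.
At the end, for the whole second after the job is handed in: Rocker over (above 0.29 of 0.34 rad), plunger in (deeper than 8 of 10 mm), bar held deeper than 7 of 10 mm with more than 2 N by the fingers, stop not pressed (under 3 mm), and no bystander more than 20 mm from where it started (all of step 3 and value of joint stop below 0.003 m and distance of each of slug_a_center, slug_b_center, wood_type_center, ink_tin_center, stick_center, brayer_center from where it was at the start of the episode below 0.02 m); the arm keeps its last pose, push and grip.
It fails at once if the plunger is pushed in before the rocker is switched over (value of joint plunger above 0.005 m and value of joint rocker below 0.22 rad).
It fails at once if the bar is pressed before the rocker is over and the plunger in (value of joint bar above 0.004 m and (value of joint rocker below 0.22 rad or value of joint plunger below 0.006 m)).
It fails at once if the mushroom stop is pressed (value of joint stop above 0.003 m).
It fails at once if a bystander is lifted (height (world z) of any of slug_a_center, slug_b_center above 0.032 m or height (world z) of wood_type_center above 0.031 m or height (world z) of ink_tin_center above 0.045 m or height (world z) of stick_center above 0.028 m or height (world z) of brayer_center above 0.038 m).
It fails at once if a bystander is pushed more than 20 mm from its place (distance of any of slug_a_center, slug_b_center, wood_type_center, ink_tin_center, stick_center, brayer_center from where it was at the start of the episode above 0.02 m).
It also fails if it takes over 42 s, if anything falls off the work surface, if the arm or the gripper's body presses on something with over 40 N, if the wrist force passes 120 N, or if a joint passes its speed limit or range.

## Robot

A 6-joint arm with a two-finger parallel gripper is mounted at the origin on the work surface. World frame = base frame: x ahead of the robot, y to its left, z up, the work surface at z = 0. Lengths are in m, angles in rad, forces in N, time in s.
With the tool pointing down it reaches from about 0.3 to 0.875 m from the base axis. Payload 6.4 kg.
Tool frame: the origin (TCP) lies on the centre line of the jaws, within the pads' length; the fingertips stand 22 mm ahead of it and the grasp point (between the pads) lies 3 mm ahead of it (arm.nose_length is the distance from the TCP to the fingertips, in m); y points along the fingers, z is the direction in which the jaws open and shut, and the axes are right-handed (so a half turn about y gives the same grasp; the last joint's range is limited). The gripper opens to 85 mm and grips with 20 to 120 N. Pads are 22 mm wide; open, the fingers measure 114 mm over their backs; the gripper's body (76 mm by 85 mm) begins 54 mm behind the grasp point. The pads swing forward as they close: fully open they stand 13 mm farther back than shut.
Start: joints at [-1.435, 0.181, 1.607, -0, 1.354, -0.206], TCP at [0.193, -0.542, 0.253] pointing down, gripper open.
Joint ranges: [-2.99, 2.99], [-0.89, 2.07], [0.3, 2.58], [-1.14, 4.28], [0, 2.63], [-3.12, 3.12]. Speed limits (rad/s): [2.57, 2.57, 3.01, 3.14, 3.14, 3.14].

## Interface

Orientations are given as a unit quaternion [w, x, y, z].
In Python, from station import arm, camera gives the robot as it stands.
- The arm moves only by the shell command python3 -m pendant 'ROWS' [FORCE]. ROWS is text: rows parted by semicolons, each of 5 numbers parted by spaces: the gripper command: -1 is shut, 1 is fully open, values between are in proportion, then the shift along the tool's x, y, z as a fraction of full scale, then the turn about the tool's y as a fraction of full scale. A call has 1 to 20 rows; each row shifts and turns the commanded pose from where the row before left it, along the tool's axes as they then stand; what a row does not reach is not made up. Full scale, the value 1, is 0.03 m for a shift and 5 degrees for a turn. A row lasts 1/12 s, in which the tool goes at most 41.7 mm and 7.16 degrees, less where a joint would pass 70% of its speed; a pose out of reach is approached as far as the arm can. A call with a number of a shift or a turn outside -1 to 1 is refused whole. A call with a gripper value outside its range is refused whole. The fingers move at their own pace and stop on an object; FORCE is the grip in N (left out, the last holds). Time passes only in rows, so rows that do not move let the fingers close. It gives the time, the measured TCP pose, the force and the opening at its end, in the units of the state.
- arm.observe(): the state, without advancing time (a new reading comes with each control period).
- camera(name): name is "scene" or "top" or "wrist"; returns a dict with "color" (400x640x3 uint8, red, green, blue), "K" (3x3 intrinsics, pixels), "D" ([k1, k2, p1, p2, k3] as OpenCV has them; the pictures are not rectified), "position" and "rotation" of the camera in the world; the wrist camera has in their place "T_tool_cam" (4x4, takes a point from camera to tool coordinates, whose origin is the TCP and whose axes are the tool frame's). Camera axes: x right, y down, z forward; pixel columns grow to the right and rows downward; lengths in m; the calibration is good to about 2 mm. A picture is of the moment at which its call begins: read the wrist's pose just before it. There is no depth.
- arm.job_done(): hands the job in, once; it reports no verdict.
The state is a dict: "time": time; "q": joint angles; "qvel": joint speeds; "joint_efforts": joint torques, N m; "eef_pos": TCP position; "tool_rot": TCP orientation; "ft_force": force on the tool from outside, world axes, zero at the start; "torque": the same for the moment, N m; "opening": finger opening in m.
Only numpy, scipy, OpenCV 4.12 (cv2) and the standard library are available. Lean on these libraries where they do the work, as an engineer would, in place of code of your own. Each camera call takes 0.05 s, during which the arm holds its last target. There are 200 camera calls.

## Working session

There is one attempt and no reset: what is moved stays moved. The work goes in short steps, Python scripts to look and compute and a shell command to move; the robot and the scene stay as the last step left them, time stands still between calls to the robot, and variables do not carry over. Pictures are saved under pics/ and viewed, about 8 in all and at most 12, crops included, and the job is handed in when it is done.

```bash
mkdir -p pics; ls; python3 - <<'E'
from station import arm,camera
import cv2,numpy as np
s=arm.observe();print(s,arm.nose_length)
for n in("scene","top"):
    c=camera(n);cv2.imwrite(f"pics/{n}0.png",c["color"][:,:,::-1]);np.savez(n+"0.npz",**c)
    print(n,c["K"],c["D"],c["position"],c["rotation"])
E
```

```text
pics
{'time': 0.0, 'q': array([-1.43531862e+00,  1.81546388e-01,  1.60799709e+00, -1.32306460e-06,
        1.35379863e+00, -2.06316348e-01]), 'qvel': array([-2.04923939e-03, -8.71280870e-04, -7.09853886e-05,  1.00620803e-04,
        1.11621397e-03,  1.62495454e-03]), 'joint_efforts': array([ 1.18860789e-03, -4.44870150e+01, -3.51336873e+01, -2.39319079e-04,
        9.02891537e-03,  1.93218335e-05]), 'eef_pos': array([ 0.19266425, -0.54122067,  0.25238639]), 'tool_rot': array([ 0.12027659, -0.12023369,  0.69742395, -0.69618764]), 'ft_force': array([ 0.14753711, -0.39597876, -0.34391727]), 'torque': array([-0.04176437, -0.0791739 ,  0.08435752]), 'opening': 0.08518012780102636} 0.022
scene [[494.4429424    0.         326.06079826]
 [  0.         494.4429424  200.07581397]
 [  0.           0.           1.        ]] [0.00327933 0.         0.         0.         0.        ] [ 1.18341984 -0.14022478  0.95983412] [-0.25671364  0.72552977  0.60191947 -0.21306715]
top [[495.44957782   0.         312.16497083]
 [  0.         495.44957782 205.47414704]
 [  0.           0.           1.        ]] [-0.0480109  0.         0.         0.         0.       ] [ 0.27835022 -0.00177393  1.21936968] [-0.06707147  0.71117948 -0.69687877  0.06391508]
```

View pics/top0.png

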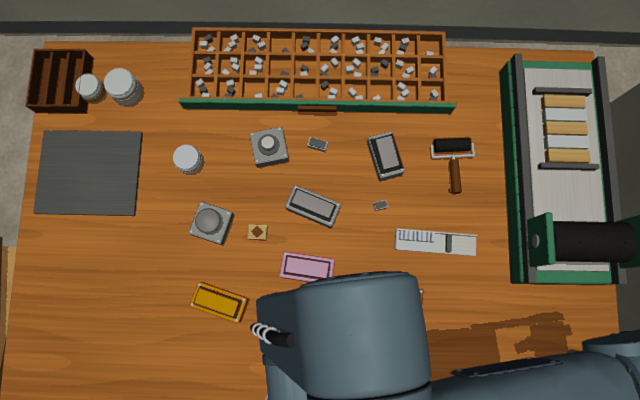

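View pics/scene0.png

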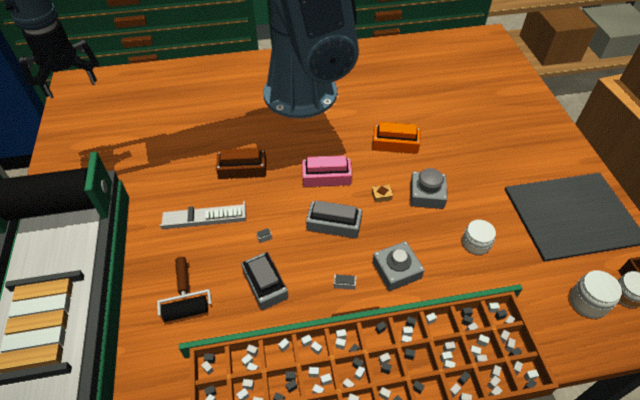

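The top view shows the plunger at about (269,144), the bar at (313,205), the rocker at (385,155) and the stop at (209,220). The pink, orange and brown bars are look-alikes. The scene view shows the same layout from the front. Next I'll enlarge the three parts.

```bash
cat > h.py <<'E'
import numpy as np,cv2
from scipy.spatial.transform import Rotation as R
def rays(c,px):
    u=cv2.undistortPoints(np.array(px,float).reshape(-1,1,2),np.array(c["K"]),np.array(c["D"])).reshape(-1,2)
    q=c["rotation"]; M=np.array(q) if np.shape(q)==(3,3) else R.from_quat(np.roll(q,-1)).as_matrix()
    return np.array(c["position"]),np.c_[u,np.ones(len(u))]@M.T
def plane(c,px,z):
    p,d=rays(c,px); return p+d*((z-p[2])/d[:,2])[:,None]
E
python3 - <<'E'
import cv2,numpy as np
t=cv2.imread("pics/top0.png");s=cv2.imread("pics/scene0.png")
cr=lambda im,x,y:cv2.resize(im[y:y+66,x:x+66],(264,264),interpolation=cv2.INTER_CUBIC)
a=np.hstack([cr(t,236,114),cr(t,280,172),cr(t,352,122)])
b=np.hstack([cr(s,365,228),cr(s,301,186),cr(s,232,246)])
cv2.imwrite("pics/crops.png",np.vstack([a,b]))
E
```

```text
(no output)
```

View pics/crops.png

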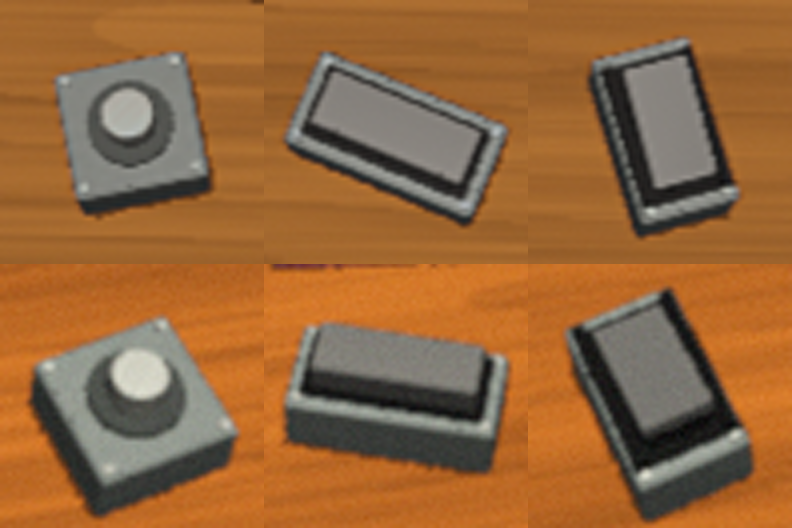

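```bash
python3 - <<'E'
import numpy as np
from h import *
T=dict(np.load("top0.npz"));S=dict(np.load("scene0.npz"))
f=lambda x,y,p:np.array(p)/4.+[x,y]-.4
def tri(a,b):
    out=[]
    for x,y in zip(a,b):
        p,d=rays(T,[x]);q,e=rays(S,[y]);d=d[0];e=e[0]
        k=np.linalg.lstsq(np.c_[d,-e],q-p,rcond=None)[0];P=p+k[0]*d;Q=q+k[1]*e
        out.append(np.r_[(P+Q)/2,np.linalg.norm(P-Q)])
    return np.array(out)
np.set_printoptions(precision=4,suppress=True)
a=f(236,114,[[127,112]]);b=f(365,228,[[140,109]])
print("plunger",plane(T,a,.064),plane(S,b,.064),tri(a,b))
# bar corners in top: TL,TR,BR,BL ; scene same world pts
a=f(280,172,[[63,68],[223,127],[200,184],[44,121]]);b=f(301,186,[[216,132],[42,111],[59,61],[223,86]])
# scene is rotated 180: y+ (top left) is scene right; far x is scene bottom
A=plane(T,a,.062);B=plane(S,b,.062);print("bar",A,B,A.mean(0),B.mean(0));
for C in(A,B):
    v=(C[0]+C[3]-C[1]-C[2])/2;print(np.linalg.norm(v),np.degrees(np.arctan2(v[1],v[0])))
a=f(352,122,[[96,67],[162,55],[187,181],[127,189]]);b=f(232,246,[[185,139],[117,173],[65,88],[130,54]])
z=[.0647,.0647,.0517,.0517]
for c,p in((T,a),(S,[b[0],b[1],b[2],b[3]])):
    C=np.array([plane(c,[x],h)[0] for x,h in zip(p,z)])
    v=(C[0]+C[1]-C[2]-C[3])/2
    print("rocker",C,C.mean(0),np.linalg.norm(v),np.degrees(np.arctan2(v[1],v[0])),"pt",C.mean(0)+28/76*v)
print("stop",plane(T,[[208.5,219.5]],.076), "tall things: tin",plane(T,[[188,158]],.05))
E
```

```text
plunger [[0.6511 0.118  0.064 ]] [[0.6482 0.1202 0.064 ]] [[0.6502 0.1184 0.0675 0.0015]]
bar [[ 0.5357  0.0467  0.062 ]
 [ 0.5017 -0.0494  0.062 ]
 [ 0.4671 -0.0362  0.062 ]
 [ 0.5032  0.0572  0.062 ]] [[ 0.5345  0.0474  0.062 ]
 [ 0.5015 -0.0471  0.062 ]
 [ 0.4671 -0.0312  0.062 ]
 [ 0.5029  0.0586  0.062 ]] [0.502  0.0046 0.062 ] [0.5015 0.0069 0.062 ]
0.10100420667616493 69.68990583134148
0.09835652809421674 69.54410647748183
rocker [[ 0.6644 -0.1455  0.0647]
 [ 0.673  -0.1858  0.0647]
 [ 0.5974 -0.2023  0.0517]
 [ 0.5916 -0.1656  0.0517]] [ 0.6316 -0.1748  0.0582] 0.07756506197640445 13.854646000528291 pt [ 0.6589 -0.168   0.063 ]
rocker [[ 0.6621 -0.1434  0.0647]
 [ 0.6753 -0.1798  0.0647]
 [ 0.6121 -0.2023  0.0517]
 [ 0.5973 -0.1661  0.0517]] [ 0.6367 -0.1729  0.0582] 0.06908431024520213 19.462918286697 pt [ 0.6603 -0.1646  0.063 ]
stop [[0.4546 0.2476 0.076 ]] tall things: tin [[0.6102 0.313  0.05  ]]
```

```bash
cat > go.py <<'E'
import sys,numpy as np
from h import R
from station import arm
s=arm.observe();M=R.from_quat(np.roll(s["tool_rot"],-1)).as_matrix()
np.set_printoptions(precision=3,suppress=True)
print("t",s["time"],"pos",s["eef_pos"],"F",s["ft_force"],"open",s["opening"],"\n",M)
p=s["eef_pos"]
for a in sys.argv[1:]:
    t=np.array(eval(a),float);print(a,"tool-units",M.T@(t-p)/.03);p=t
E
python3 go.py "[.193,-.38,.27]" "[.45,-.2,.25]" "[.660,-.166,.15]"
```

```text
t 0.1 pos [ 0.193 -0.541  0.252] F [-0.421  0.125 -0.875] open 0.08551807202385525 
 [[-0.942 -0.     0.335]
 [-0.335  0.002 -0.942]
 [-0.    -1.    -0.002]]
[.193,-.38,.27] tool-units [-1.812 -0.575 -5.062]
[.45,-.2,.25] tool-units [-10.082   0.674  -2.78 ]
[.660,-.166,.15] tool-units [-6.974  3.334  1.284]
```

```bash
python3 -m pendant '-1 -0.2 -0.07 -0.6; -1 -0.2 -0.07 -0.6' 2>&1 | tail -3; python3 -m pendant '-1 -0.23 -0.07 -0.63 0; -1 -0.23 -0.07 -0.63 0; -1 -0.23 -0.07 -0.63 0; -1 -0.23 -0.07 -0.63 0; -1 -0.23 -0.07 -0.63 0; -1 -0.23 -0.07 -0.63 0; -1 -0.23 -0.07 -0.63 0; -1 -0.23 -0.07 -0.63 0; -1 0 0 0 0; -1 0 0 0 0' 30; python3 go.py "[.45,-.2,.25]" "[.660,-.166,.15]"
```

```text
$[0]: bad value
time: 0.93
eef_pos: [0.1942, -0.3803, 0.2702]
tool_rot: [-0.121, 0.121, -0.696, 0.697]
ft_force: [-0.1, -0.7, 0.7]
opening: -0.0002
t 0.9333 pos [ 0.194 -0.38   0.27 ] F [-0.06  -0.721  0.658] open -0.0002384935111798544 
 [[-0.942  0.     0.336]
 [-0.336 -0.001 -0.942]
 [ 0.    -1.     0.001]]
[.45,-.2,.25] tool-units [-10.05    0.669  -2.799]
[.660,-.166,.15] tool-units [-6.974  3.333  1.281]
```

```bash
python3 -m pendant '-1 -0.6 0.04 -0.17 0; -1 -0.6 0.04 -0.17 0; -1 -0.6 0.04 -0.17 0; -1 -0.6 0.04 -0.17 0; -1 -0.6 0.04 -0.17 0; -1 -0.6 0.04 -0.17 0; -1 -0.6 0.04 -0.17 0; -1 -0.6 0.04 -0.17 0; -1 -0.6 0.04 -0.17 0; -1 -0.6 0.04 -0.17 0; -1 -0.6 0.04 -0.17 0; -1 -0.6 0.04 -0.17 0; -1 -0.6 0.04 -0.17 0; -1 -0.6 0.04 -0.17 0; -1 -0.6 0.04 -0.17 0; -1 -0.6 0.04 -0.17 0; -1 -0.45 0.03 -0.08 0'; python3 -m pendant '-1 -0.6 0.22 0.1 0; -1 -0.6 0.22 0.1 0; -1 -0.6 0.22 0.1 0; -1 -0.6 0.22 0.1 0; -1 -0.6 0.22 0.1 0; -1 -0.6 0.22 0.1 0; -1 -0.6 0.22 0.1 0; -1 -0.6 0.22 0.1 0; -1 -0.6 0.22 0.1 0; -1 -0.6 0.22 0.1 0; -1 -0.6 0.22 0.1 0; -1 -0.4 0.22 0.1 0; -1 0 0 0 0; -1 0 0 0 0; -1 0 0 0 0'; python3 go.py "[.660,-.166,.15]"
python3 - <<'E'
import cv2,numpy as np
from station import arm,camera
from h import *
s=arm.observe();w=camera("wrist");M=R.from_quat(np.roll(s["tool_rot"],-1)).as_matrix()
T=w["T_tool_cam"];print(T)
c=dict(K=w["K"],D=w["D"],position=s["eef_pos"]+M@T[:3,3],rotation=M@T[:3,:3])
np.savez("w1.npz",**c)
im=w["color"][:,:,::-1].copy()
for P in([.660,-.166,.063],[.6339,-.1738,.0582],[s["eef_pos"][0],s["eef_pos"][1],s["eef_pos"][2]-.022]):
    p=c["rotation"].T@(np.array(P)-c["position"])
    if p[2]>0:
        u=cv2.projectPoints(p[None],np.zeros(3),np.zeros(3),c["K"],np.array(c["D"]))[0].ravel();print(u)
        cv2.circle(im,tuple(int(x) for x in u),3,(0,0,255),-1)
cv2.imwrite("pics/w1.png",im)
E
```

```text
time: 2.35
eef_pos: [0.4514, -0.2003, 0.2494]
tool_rot: [0.12, -0.12, 0.697, -0.697]
ft_force: [-0.3, -0.0, -0.3]
opening: 0.0002
time: 3.6
eef_pos: [0.6595, -0.1646, 0.1702]
tool_rot: [0.12, -0.12, 0.697, -0.697]
ft_force: [0.2, 0.3, 0.2]
opening: 0.0
t 3.6 pos [ 0.66  -0.165  0.17 ] F [0.176 0.33  0.163] open 2.852909085551372e-05 
 [[-0.942 -0.001  0.335]
 [-0.335  0.    -0.942]
 [ 0.001 -1.    -0.001]]
[.660,-.166,.15] tool-units [0.001 0.674 0.051]
[[ 7.97492375e-04  9.62469765e-01  2.71387758e-01 -6.81090968e-02]
 [-4.05242548e-04 -2.71387511e-01  9.62470080e-01 -1.20123597e-01]
 [ 9.99999600e-01 -8.77540417e-04  1.73604229e-04  3.75095484e-04]
 [ 0.00000000e+00  0.00000000e+00  0.00000000e+00  1.00000000e+00]]
[330.68943561 209.96251975]
[328.7706271  243.14853585]
[328.25924538 262.78596262]
```

View pics/w1.png

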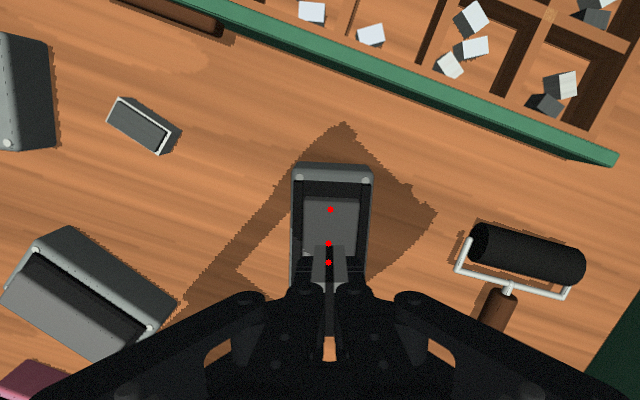

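The wrist view confirms the rocker estimate: the projected press point is at (331,210), centred on the paddle and about 12 px inside its far edge. I'll descend now.

```bash
python3 -m pendant '-1 0 0.4 0.01 0; -1 0 0.4 0.01 0; -1 0 0.4 0.01 0; -1 0 0.4 0 0; -1 0 0.4 0 0; -1 0 0.4 0 0; -1 0 0.1 0 0; -1 0 0 0 0; -1 0 0 0 0';  python3 -m pendant '-1 0 0.06 0 0; -1 0 0.06 0 0; -1 0 0.06 0 0; -1 0 0.06 0 0; -1 0 0.06 0 0; -1 0 0.06 0 0;-1 0 0 0 0'; python3 -m pendant '-1 0 0.06 0 0; -1 0 0.06 0 0; -1 0 0.06 0 0; -1 0 0.06 0 0;-1 0 0 0 0'
```

```text
time: 4.4
eef_pos: [0.6603, -0.1649, 0.0956]
tool_rot: [0.12, -0.12, 0.697, -0.697]
ft_force: [0.6, 0.4, -0.5]
opening: -0.0
time: 4.98
eef_pos: [0.6605, -0.1649, 0.0851]
tool_rot: [-0.121, 0.12, -0.697, 0.697]
ft_force: [0.0, 0.3, 1.2]
opening: 0.0002
time: 5.4
eef_pos: [0.6609, -0.165, 0.078]
tool_rot: [-0.121, 0.12, -0.697, 0.697]
ft_force: [2.9, 1.7, 3.3]
opening: 0.0004
```

```bash
python3 -m pendant '-1 0 0.06 0 0; -1 0 0.06 0 0;-1 0 0 0 0'; python3 -m pendant '-1 0 0.06 0 0; -1 0 0.06 0 0;-1 0 0 0 0';
```

```text
time: 5.65
eef_pos: [0.6611, -0.1651, 0.0758]
tool_rot: [-0.121, 0.12, -0.697, 0.697]
ft_force: [1.3, 2.0, 11.0]
opening: -0.0
time: 5.9
eef_pos: [0.6614, -0.1652, 0.0754]
tool_rot: [-0.121, 0.12, -0.696, 0.697]
ft_force: [-7.3, 5.7, 30.1]
opening: 0.0003
```

```bash
python3 -m pendant '-1 0 0 0 0; -1 0 0 0 0; -1 0 -0.2 0 0; -1 0 -0.4 0 0; -1 0 -0.4 0 0; -1 0 -0.4 0 0; -1 0 -0.4 0 0; -1 0 -0.4 0 0; -1 0 -0.4 0 0; -1 0 -0.4 0 0; -1 0 0 0 0; -1 0 0 0 0'; python3 go.py "[.65,.119,.165]"
python3 - <<'E'
import cv2
from station import camera
cv2.imwrite("pics/w2.png",camera("wrist")["color"][150:350,230:430,::-1].repeat(2,0).repeat(2,1))
E
```

```text
time: 6.9
eef_pos: [0.6608, -0.1652, 0.1619]
tool_rot: [-0.121, 0.12, -0.696, 0.697]
ft_force: [-0.3, 0.2, -0.3]
opening: 0.0001
t 6.9 pos [ 0.661 -0.165  0.162] F [-0.281  0.173 -0.271] open 0.00011948735508514048 
 [[-0.942  0.002  0.335]
 [-0.335 -0.001 -0.942]
 [-0.002 -1.     0.001]]
[.65,.119,.165] tool-units [-2.838 -0.113 -9.047]
```

View pics/w2.png

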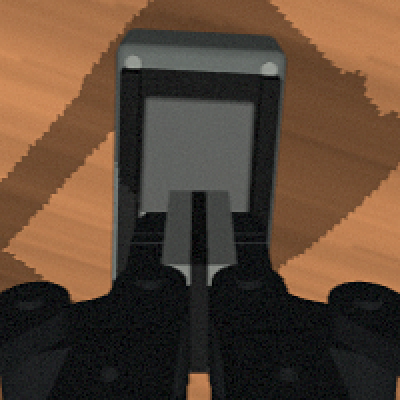

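The crop shows the rocker tipped: its far edge, at about row 97 of the crop, now sits low between the cheeks. Together with the firm stop at 30 N and the 9.6 mm of travel, that means it is over. Next is the plunger.

```bash
python3 -m pendant '-1 -0.18 0 -0.565 0; -1 -0.18 0 -0.565 0; -1 -0.18 0 -0.565 0; -1 -0.18 0 -0.565 0; -1 -0.18 0 -0.565 0; -1 -0.18 0 -0.565 0; -1 -0.18 0 -0.565 0; -1 -0.18 0 -0.565 0; -1 -0.18 0 -0.565 0; -1 -0.18 0 -0.565 0; -1 -0.18 0 -0.565 0; -1 -0.18 0 -0.565 0; -1 -0.18 0 -0.565 0; -1 -0.18 0 -0.565 0; -1 -0.18 0 -0.565 0; -1 -0.14 0 -0.565 0; -1 0 0 0 0; -1 0 0 0 0; -1 0 0 0 0'; python3 go.py "[.65,.119,.165]"
python3 - <<'E'
import cv2,numpy as np
from station import arm,camera
from h import *
s=arm.observe();w=camera("wrist");M=R.from_quat(np.roll(s["tool_rot"],-1)).as_matrix()
T=w["T_tool_cam"]
c=dict(K=w["K"],D=w["D"],position=s["eef_pos"]+M@T[:3,3],rotation=M@T[:3,:3])
np.savez("w3.npz",**c)
im=w["color"][:,:,::-1].copy()
for P in([.65,.119,.064],):
    p=c["rotation"].T@(np.array(P)-c["position"])
    u=cv2.projectPoints(p[None],np.zeros(3),np.zeros(3),c["K"],np.array(c["D"]))[0].ravel();print(u)
    cv2.circle(im,tuple(int(x) for x in u),2,(0,0,255),-1)
cv2.imwrite("pics/w3.png",im[100:400,170:490].repeat(2,0).repeat(2,1))
E
```

```text
time: 8.53
eef_pos: [0.649, 0.1198, 0.1603]
tool_rot: [-0.12, 0.121, -0.697, 0.697]
ft_force: [0.3, 0.0, 0.5]
opening: 0.0001
t 8.5333 pos [0.649 0.12  0.16 ] F [0.283 0.039 0.492] open 0.00011757433029451378 
 [[-0.942 -0.001  0.336]
 [-0.336 -0.    -0.942]
 [ 0.001 -1.     0.   ]]
[.65,.119,.165] tool-units [-0.022 -0.158  0.035]
[330.00488947 213.6180795 ]
```

View pics/w3.png

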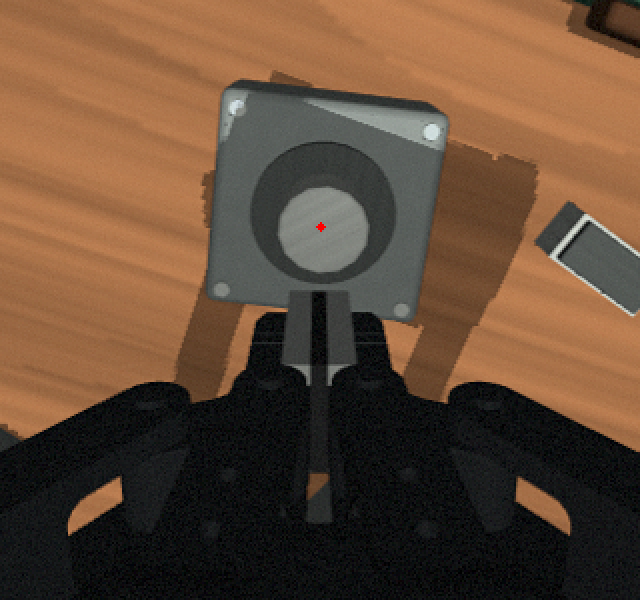

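The plunger disc is centred at about (323,229), within 1 mm of the predicted dot at (321,227). I'll press it.

```bash
python3 -m pendant '-1 0 0.4 0 0; -1 0 0.4 0.01 0; -1 0 0.4 0.01 0; -1 0 0.4 0.01 0; -1 0 0.4 0 0; -1 0 0.2 0 0; -1 0 0 0 0; -1 0 0 0 0';  python3 -m pendant '-1 0 0.08 0 0; -1 0 0.08 0 0; -1 0 0.08 0 0; -1 0 0.08 0 0; -1 0 0.08 0 0; -1 0 0 0 0'; python3 -m pendant '-1 0 0.06 0 0; -1 0 0.06 0 0; -1 0 0.06 0 0; -1 0 0.06 0 0;-1 0 0 0 0'
```

```text
time: 9.25
eef_pos: [0.6496, 0.1182, 0.0939]
tool_rot: [0.12, -0.121, 0.697, -0.697]
ft_force: [0.5, 0.2, 0.9]
opening: -0.0003
time: 9.75
eef_pos: [0.6501, 0.1183, 0.0826]
tool_rot: [-0.12, 0.12, -0.697, 0.697]
ft_force: [0.0, -1.1, 1.2]
opening: -0.0002
time: 10.17
eef_pos: [0.6501, 0.1183, 0.076]
tool_rot: [-0.12, 0.12, -0.697, 0.697]
ft_force: [-2.1, 0.4, 6.5]
opening: 0.0002
```

```bash
python3 -m pendant '-1 0 0.06 0 0; -1 0 0.06 0 0;-1 0 0 0 0'; python3 -m pendant '-1 0 0.04 0 0; -1 0 0.04 0 0;-1 0 0 0 0;-1 0 0 0 0'
```

```text
time: 10.42
eef_pos: [0.6503, 0.1183, 0.0757]
tool_rot: [-0.121, 0.12, -0.697, 0.697]
ft_force: [-13.1, -0.5, 27.0]
opening: 0.0002
time: 10.75
eef_pos: [0.6505, 0.1183, 0.0755]
tool_rot: [-0.121, 0.12, -0.696, 0.697]
ft_force: [-19.4, -1.1, 39.9]
opening: -0.0003
```

```bash
python3 -m pendant '-1 0 -0.2 0 0; -1 0 -0.4 0 0; -1 0 -0.4 0 0; -1 0 -0.4 0 0; -1 0 -0.4 0 0; -1 0 -0.4 0 0; -1 0 -0.4 0 0; -1 0 -0.4 0 0; -1 0 0 0 0; -1 0 0 0 0'; python3 go.py "[.502,.006,.155]"
```

```text
time: 11.58
eef_pos: [0.6505, 0.1183, 0.1606]
tool_rot: [-0.121, 0.12, -0.697, 0.697]
ft_force: [-0.6, 0.0, -0.1]
opening: -0.0002
t 11.5833 pos [0.65  0.118 0.161] F [-0.621  0.016 -0.096] open -0.00018784947888670026 
 [[-0.942  0.002  0.335]
 [-0.335  0.    -0.942]
 [-0.002 -1.     0.001]]
[.502,.006,.155] tool-units [5.918 0.176 1.866]
```

```bash
python3 -m pendant '-1 0.5 0 0.155 0; -1 0.5 0 0.155 0; -1 0.5 0 0.155 0; -1 0.5 0 0.155 0; -1 0.5 0 0.155 0; -1 0.5 0 0.155 0; -1 0.5 0 0.155 0; -1 0.5 0 0.155 0; -1 0.5 0 0.155 0; -1 0.5 0 0.155 0; -1 0.5 0 0.155 0; -1 0.42 0 0.155 0; -1 0 0 0 0; -1 0 0 0 0; -1 0 0 0 0'; python3 go.py "[.502,.006,.155]"
python3 - <<'E'
import cv2,numpy as np
from station import arm,camera
from h import *
s=arm.observe();w=camera("wrist");M=R.from_quat(np.roll(s["tool_rot"],-1)).as_matrix()
T=w["T_tool_cam"]
c=dict(K=w["K"],D=w["D"],position=s["eef_pos"]+M@T[:3,3],rotation=M@T[:3,:3])
im=w["color"][:,:,::-1].copy()
for P in([.502,.006,.062],[.650,.119,.054],[.650,.119,.064]):
    p=c["rotation"].T@(np.array(P)-c["position"])
    u=cv2.projectPoints(p[None],np.zeros(3),np.zeros(3),c["K"],np.array(c["D"]))[0].ravel();print(u)
    cv2.circle(im,tuple(int(x) for x in u),2,(0,0,255),-1)
cv2.imwrite("pics/w4.png",im)
E
```

```text
time: 12.83
eef_pos: [0.5015, 0.0064, 0.1592]
tool_rot: [0.12, -0.12, 0.697, -0.697]
ft_force: [-0.1, 0.2, 0.3]
opening: -0.0001
t 12.8333 pos [0.502 0.006 0.159] F [-0.072  0.194  0.33 ] open -8.711486338101682e-05 
 [[-0.942 -0.     0.335]
 [-0.335  0.    -0.942]
 [-0.    -1.    -0.   ]]
[.502,.006,.155] tool-units [-0.01   0.139  0.017]
[329.22416643 213.8568599 ]
[227.91946341 -91.1208732 ]
[ 222.51106084 -101.86416083]
```

View pics/w4.png

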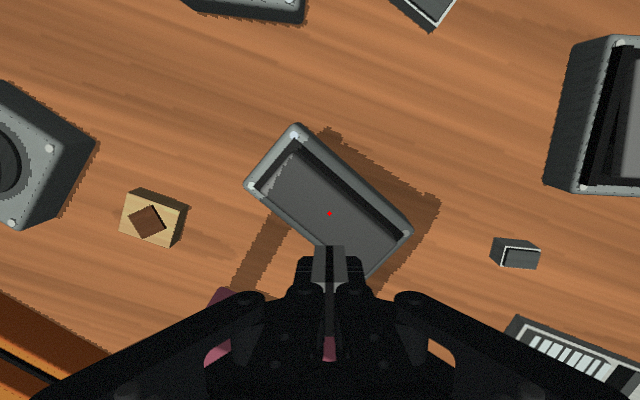

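The dot at (329,214) lies on the centre of the grey bar key. The loose blocks are clear of the gripper.

```bash
python3 -m pendant '-1 0 0.4 0 0; -1 0 0.4 0 0; -1 0 0.4 0 0; -1 0 0.4 0 0; -1 0 0.4 0 0; -1 0 0.15 0 0; -1 0 0 0 0; -1 0 0 0 0';  python3 -m pendant '-1 0 0.08 0 0; -1 0 0.08 0 0; -1 0 0.08 0 0; -1 0 0.08 0 0; -1 0 0.08 0 0; -1 0 0 0 0'; python3 -m pendant '-1 0 0.06 0 0; -1 0 0.06 0 0; -1 0 0.06 0 0; -1 0 0.06 0 0;-1 0 0.06 0 0;-1 0 0 0 0'
```

```text
time: 13.55
eef_pos: [0.5015, 0.0064, 0.0949]
tool_rot: [0.12, -0.12, 0.697, -0.697]
ft_force: [-0.2, -0.6, 0.2]
opening: 0.0002
time: 14.05
eef_pos: [0.5014, 0.0061, 0.0828]
tool_rot: [-0.12, 0.12, -0.697, 0.697]
ft_force: [-0.3, 0.3, 3.6]
opening: -0.0002
time: 14.55
eef_pos: [0.5014, 0.0061, 0.0741]
tool_rot: [-0.12, 0.12, -0.697, 0.697]
ft_force: [-2.8, 0.6, 7.2]
opening: 0.0005
```

```bash
python3 -m pendant '-1 0 0.05 0 0; -1 0 0.04 0 0;-1 0 0 0 0; -1 0 0 0 0; -1 0 0 0 0; -1 0 0 0 0; -1 0 0 0 0; -1 0 0 0 0; -1 0 0 0 0; -1 0 0 0 0'
python3 - <<'E'
import cv2,numpy as np
from station import camera
im=camera("scene")["color"][:,:,::-1]
a=cv2.imread("pics/scene0.png")
cv2.imwrite("pics/end.png",np.vstack([a[130:330,150:510],im[130:330,150:510]]))
E
```

```text
time: 15.38
eef_pos: [0.5017, 0.006, 0.0738]
tool_rot: [-0.12, 0.12, -0.697, 0.697]
ft_force: [-12.7, 1.7, 29.6]
opening: -0.0001
```

View pics/end.png

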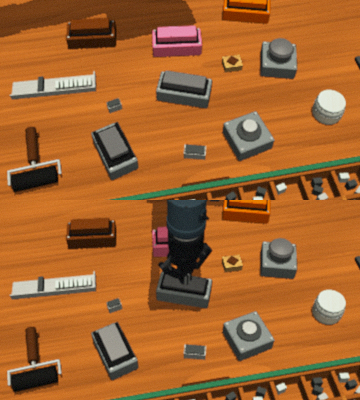

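Comparing before and after, the rocker is tipped over, the plunger is lower, the bar is held down by the fingers, and nothing else has moved. I'll hand the job in.

```bash
python3 -c "
from station import arm
print(arm.job_done());s=arm.observe();print(s['time'],s['eef_pos'],s['ft_force'])"
```

```text
the job is handed in; nothing more can be done
None
the job is handed in; nothing more can be done
```

I ran the sequence in order with closed fingertips and handed the job in at about 15.4 s, with the fingers still holding the bar down. No verdict came back, and my readout after handing in was refused, so the last readings are from just before it.

| Step | Tool travel | Force at firm stop |
|---|---|---|
| Rocker pushed over | about 10 mm | 30 N |
| Guard plunger pushed in | about 10 mm | 40 N, plus about 19 N sideways |
| Bar pressed and held | about 10 mm | 30 N, plus about 13 N sideways, steady |

- **Rocker:** the wrist picture after the press also showed its far end down.
- **Final picture:** against the starting view, the rocker is over, the plunger is lower and the bar is down. The stop looks untouched, and the bystanders in view are where they started. I judged this by eye and did not measure their positions.
- **Failed or disagreed:** one early move command was mistyped and refused, with no motion. The two camera views differed by a few millimetres. Wrist pictures before each press put the target within about 1 mm of the estimate at the plunger, and looked centred on the rocker and bar.

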